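# Settle a heavy sensor boom over reference and sample

### The job

Take the sensor stand's tiller by its black knob and swing the heavy, softly sprung sensor boom until its head stands still, centred above the white reference tile, and let it read there for at least 4 seconds. Then swing it on over the sample dish, bring it to rest centred there and keep it still for at least 4 seconds, let go of the knob and leave the boom standing at rest over the dish. Do not touch the boom, do not let it strike a side buffer or wind its spring coupling to the stop, and leave the tile, the dish and the other things on the bench where they are.

Things in the scene. Friction and masses are not known exactly. Their poses are not given: they have to be found in the camera images.
- stand: White column (foot 170 mm wide, 125 mm tall), fixed; origin on the vertical pivot axis at bench level. All arms turn about this axis; its x axis is the zero of all angles (roughly to the robot's left), counter-clockwise from above positive. Rubber-tipped buffer posts (177 mm tall, 170 mm from the axis) at 1.3 and -1.3 rad: the boom strikes them at about 1.1 and -1.1 rad. Pose varies.
- tiller (a joint): Tiller angle (rad), -1.5 to 1.5. Aluminium lever 24 mm wide, top 140 mm above the bench, pointing at 0 against the stand's x (so to the robot's right); its knob is 140 mm from the axis at stand-frame (-0.14 cos q, -0.14 sin q). Dry friction of about 0.25 N m (1.8 N at the knob) keeps it where it is let go.
- knob (a point): Black upright round knob on the tiller's end, 30 mm across, from 145 to 205 mm above the bench; it revolves freely about its own vertical axis, so the hand need not turn with the tiller. This point is on its axis, 180 mm above the bench. Free space all round for a grasp from above.
- coupling (a joint): Deflection of the boom relative to the tiller (rad): a torsion spring of 0.13 N m/rad, hardly damped (0.006 N m s/rad), joins them; 0 when unwound, when the boom points straight away from the tiller. Boom angle = tiller + coupling. It counts as wound to the stop beyond +/-0.75.
- boom: Spring drum, white beam 45 mm wide and drum-shaped sensor head (84 mm across, 110 tall); top of beam 180 mm, of head 200 mm above the bench. Nominal mass 3.6 kg, inertia about the pivot 0.20 kg m2 (varies by a third): left alone it swings about the tiller's direction with an 8 s period for minutes. Origin on the pivot axis 145 mm up, x axis out along the boom.
- head (a point): Centre of the sensor head's underside, 250 mm from the pivot axis, 90 mm above the bench.
- tile_arm (a joint): Angle of the reference tile's carrier arm (rad, same zero and sense as the boom angle): the boom is over the tile when tiller + coupling equals it. Stiff; differs between runs, always on the negative side (beyond the axis from the robot).
- tile (a point): Top centre of the white square reference tile (74 mm wide on a 90 mm grey plate), 250 mm from the pivot axis, 43 mm above the bench.
- dish_arm (a joint): Angle of the sample dish's carrier arm (rad, same zero and sense as the boom angle): the boom is over the dish when tiller + coupling equals it. Stiff; differs between runs, always on the positive side (nearer the robot).
- dish (a point): Centre of the round glass sample dish (88 mm across, 18 mm tall, with a brown disc in it) at the top of that disc, 250 mm from the pivot axis, 45 mm above the bench.
- flask_a: Bystander: 170 mm tall glass reagent bottle, 70 mm across; origin at its underside centre.
- flask_b: Bystander: 130 mm tall glass reagent bottle, 60 mm across; origin at its underside centre.
- beaker: Bystander: 90 mm tall glass beaker, 70 mm across; origin at its underside centre.
- vial_tray: Bystander: grey divided tray, 130 x 90 x 40 mm; origin at its underside centre.
- jar: Bystander: 60 mm tall amber jar, 56 mm across; origin at its underside centre.
- spatula: Bystander: 180 mm long spatula lying flat; origin at its underside centre.
- weight: Bystander: brass calibration weight, 38 mm across, 52 mm tall; origin at its underside centre.

How it is judged:
On the way, in this order (a step that is already met when the one before it is completed fails the run):
1. the sensor head stands still over the reference tile for 4 s (horizontal distance between head and tile below 0.025 m and angular speed of boom below 0.07 rad/s), for 3.8 s.
2. then the sensor head stands still over the sample dish for 4 s (horizontal distance between head and dish below 0.025 m and angular speed of boom below 0.07 rad/s), for 3.8 s.
At the end, for the whole second after the job is handed in: the knob is released and the sensor head is at rest over the sample dish: its centre within 25 mm (0.1 rad) of the dish's centre seen from above and turning slower than 0.07 rad/s (all of step 2 and contact force between the fingers and anything else below 0.3 N); the robot touches nothing.
It fails at once if the boom strikes a side buffer (about 1.1 rad either side) (y of head in the frame of stand above 0.22 m or y of head in the frame of stand below -0.22 m).
It fails at once if the spring coupling is wound to its stop (value of joint coupling above 0.75 rad or value of joint coupling below -0.75 rad).
It fails at once if the boom is touched (contact force between boom and anything else above 0.5 N).
It fails at once if the tile or dish is shifted (distance of any of tile, dish from where it was at the start of the episode above 0.015 m).
It fails at once if a bystander is disturbed (distance of any of flask_a, flask_b, beaker, vial_tray, jar, spatula, weight from where it was at the start of the episode above 0.03 m).
It also fails if it takes over 64 s, if anything falls off the work surface, if the arm or the gripper's body presses on something with over 40 N, if the wrist force passes 120 N, or if a joint passes its speed limit or range.

### The arm

A 6-joint arm with a two-finger parallel gripper is mounted at the origin on the work surface. World frame = base frame: x ahead of the robot, y to its left, z up, the work surface at z = 0. Lengths are in m, angles in rad, forces in N, time in s.
With the tool pointing down it reaches from about 0.35 to 0.8 m from the base axis. Payload 7.3 kg.
Tool frame: the origin (TCP) lies at the very end of the fingers, on their centre line; the grasp point (between the pads) lies 19 mm behind it; z points along the fingers, y is the line along which they close (so a half turn about z gives the same grasp; the last joint's range is limited). The gripper opens to 85 mm and grips with 20 to 120 N. Pads are 22 mm wide; open, the fingers measure 114 mm over their backs; the gripper's body (76 mm by 85 mm) begins 54 mm behind the grasp point. The pads swing forward as they close: fully open they stand 13 mm farther back than shut.
Start: joints at [0.986, 0.342, 1.524, -0, 1.275, -0.146], TCP at [0.223, 0.475, 0.2] pointing down, gripper open.
Joint ranges: [-2.53, 2.53], [-0.77, 2.02], [0.04, 2.7], [-1, 4.14], [0.28, 2.66], [-3.11, 3.11]. Speed limits (rad/s): [2.57, 2.57, 3.14, 3.14, 3.14, 3.14].

### API

Orientations are given as a rotation vector (axis times angle).
In Python, from station import arm gives the robot as it stands.
- The arm moves only by the tool servo_tool, never from a script. Its argument "increments" is text: rows parted by semicolons, each of 7 numbers parted by spaces: the opening, from 0 (shut) to 1 (fully open), then the shift along the tool's x, y, z in cm, then the turn, a rotation vector about the tool's x, y, z in rad. In form: fingers tx ty tz wx wy wz; .... A call has 1 to 8 rows; each row is the pose to reach, as a shift and turn from the pose commanded when the call began, along the tool's axes at that moment; what a row does not reach only later rows make up. A row lasts 1/12 s, in which the tool goes at most 41.7 mm and 7.16 degrees, less where a joint would pass 70% of its speed; a pose out of reach is approached as far as the arm can. A call with a gripper value outside its range is refused whole. The fingers move at their own pace and stop on an object; the grip force is fixed at half the most. Time passes only in rows, so rows that repeat a pose let the fingers close. It gives the time, the measured TCP pose, the force, the opening and the grip force at its end, in the units of the state.
- arm.sense(): the state, without advancing time (a new reading comes with each control period).
- arm.capture(name): name is "side" or "top" or "wrist"; returns a dict with "frame" (420x560x3 uint8, red, green, blue), "fovy" (degrees; the focal length in pixels is half the picture's height over the tangent of half this angle, whatever the lens; pixels are square), "cx", "cy" (the principal point, pixels), "world_to_cam" (4x4, takes a point from world to camera coordinates). Camera axes: x right, y down, z forward; pixel columns grow to the right and rows downward; lengths in m; the calibration is good to about 2 mm. A picture is of the moment at which its call begins. There is no depth.
- arm.hand_in(): hands the job in; it is judged then, once.
Trained networks look in the newest picture that a camera, given by its name, has taken for a name from the list of things; names that differ only in an ending like _2 or _b are one class to them, and where a whole thing is asked for, a point or a joint stands for the part that bears it (a point fixed in the world has none). Each returns a list of dicts, best first, with "confidence" (0 to 1); they miss things now and then, are a little off and sometimes report something else, mostly with a low value. They report only what shows in the picture. A call takes as long as a camera call.
- arm.boxes_of(label, camera): "box" ([left, top, width, height] in pixels, round what is visible of it).
- arm.cut_out(label, camera): "mask" (420x560 bool, what is visible of it) and "box" ([left, top, width, height] in pixels, round what is visible of it).
- arm.spot_point(label, camera): "location" ([column, row] in pixels: a listed point, or the origin of a listed thing).
The state is a dict: "time_s": time; "q": joint angles; "joint_velocities": joint speeds; "joint_efforts": joint torques, N m; "tool_pos": TCP position; "eef_rot": TCP orientation; "contact_force": force on the tool from outside, world axes, zero at the start; "moment": the same for the moment, N m; "width": finger opening in m; "grip_force": force on a finger pad.
Only numpy, scipy, OpenCV 4.12 (cv2) and the standard library are available. Lean on these libraries where they do the work, as an engineer would, in place of code of your own. Each camera call takes 0.05 s, during which the arm holds its last target. There are 200 camera calls.

## Working session

There is one attempt and no reset: what is moved stays moved. The work goes in short steps, Python scripts to look and compute and a tool call to move; the robot and the scene stay as the last step left them, time stands still between calls to the robot, and variables do not carry over. Pictures are saved under pics/ and viewed, at most 10 in all, crops included, and the job is handed in when it is done.

Besides the shell and the picture viewer there is one more tool, called after "Request:" as name(argument=value, ...), one argument or row to a line, values as JSON. servo_tool: Moves the arm, as the interface text tells. Its arguments: {"type":"object","properties":{"increments":{"type":"string"}},"required":["increments"]}

```bash
mkdir -p pics
cat > h.py <<'E'
import numpy as np, cv2
from station import arm
from scipy.spatial.transform import Rotation as R
def cap(n): return arm.capture(n)
def ray(c,px):
    f=210/np.tan(np.radians(c['fovy'])/2)
    T=np.linalg.inv(c['world_to_cam']); d=T[:3,:3]@np.array([(px[0]-c['cx'])/f,(px[1]-c['cy'])/f,1.])
    return T[:3,3],d
def atz(c,px,z):
    o,d=ray(c,px); return o+d*(z-o[2])/d[2]
def proj(c,p):
    f=210/np.tan(np.radians(c['fovy'])/2)
    q=c['world_to_cam']@np.append(p,1); return np.array([c['cx']+f*q[0]/q[2],c['cy']+f*q[1]/q[2]])
E
cat > m.py <<'E'
from h import *
s=arm.sense(); print(s['time_s'],s['tool_pos'],s['eef_rot'],R.from_rotvec(s['eef_rot']).as_matrix().round(3).tolist(),s['width'])
for n in ['top','side']:
    c=cap(n); cv2.imwrite(f'pics/{n}0.png',c['frame'][:,:,::-1])
    print(n,np.linalg.inv(c['world_to_cam'])[:3,3].round(3))
    for l,z in [('stand',0),('knob',.18),('head',.09),('tile',.043),('dish',.045),('boom',.145)]:
        for d in arm.spot_point(l,n)[:2]: print(l,round(d['confidence'],2),np.round(d['location'],1),atz(c,d['location'],z).round(4))
E
python3 m.py
```

```text
0.0 [0.22277352 0.47488865 0.19910512] [-6.83680185e-01 -3.06570323e+00  2.29781294e-03] [[-0.905, 0.425, -0.001], [0.425, 0.905, -0.001], [0.0, -0.002, -1.0]] 0.08545719115104136
top [ 0.341 -0.042  1.344]
stand 0.63 [310.5 202. ] [ 0.5695 -0.124   0.    ]
knob 0.64 [367.2 172.4] [ 0.6138 -0.2571  0.18  ]
knob 0.37 [414.5 223.7] [ 0.4828 -0.3702  0.18  ]
head 0.97 [216.9 221.1] [0.5035 0.1337 0.09  ]
tile 0.82 [243.3 143.6] [0.7324 0.0681 0.043 ]
dish 0.76 [239.  249.7] [0.4294 0.0778 0.045 ]
dish 0.6 [382.8 273. ] [ 0.3641 -0.3159  0.045 ]
boom 0.69 [310.5 194.1] [ 0.5655 -0.1155  0.145 ]
side [0.17  0.532 1.634]
stand 0.56 [273.1 195.6] [ 0.5597 -0.1153  0.    ]
knob 0.52 [280.6 132.1] [ 0.606  -0.2492  0.18  ]
head 0.76 [247.7 249.8] [0.5156 0.1174 0.09  ]
tile 0.75 [197.7 208. ] [0.7421 0.0612 0.043 ]
dish 0.92 [280.1 259.5] [0.4211 0.0831 0.045 ]
boom 0.56 [272.2 176.2] [ 0.5607 -0.1147  0.145 ]
```

View pics/top0.png

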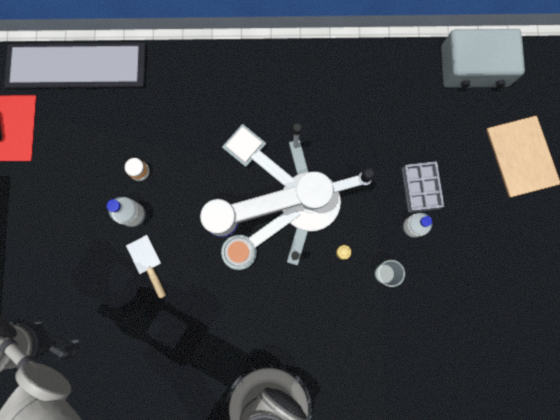

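View pics/side0.png

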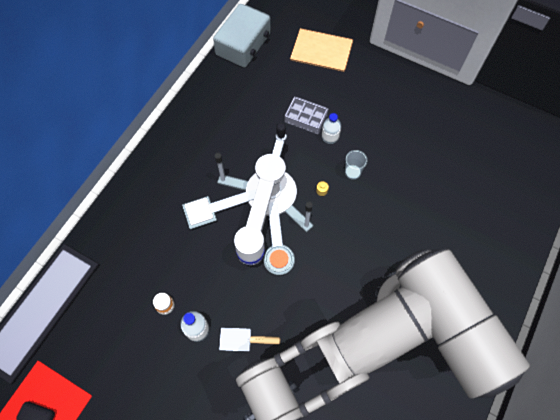

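The top view shows the tile at (244,145), dish (239,252), head (218,217), knob (367,174) and buffer tops (297,128)/(295,256). The side view agrees: tile (199,211), dish (280,260), knob (281,131). Next I fit the geometry over both cameras.

```bash
cat > fit.py <<'E'
from h import *
from scipy.optimize import least_squares
import json
obs=[]
for n in ['top','side']:
    c=cap(n)
    for l in ['stand','boom','knob','head','tile','dish']:
        d=arm.spot_point(l,n)
        if d and d[0]['confidence']>.45: obs.append((l,c,np.array(d[0]['location'])))
# buffers, hand read in top picture
    if n=='top': obs+=[('bm',c,np.array([297,127.5])),('bp',c,np.array([294.5,256]))]
    else: obs+=[('bm',c,np.array([219.5,156])),('bp',c,np.array([308.5,205]))]
def pts(p):
    x,y,ph,t,d,b,q=p
    P=lambda r,a,z: np.array([x+r*np.cos(ph+a),y+r*np.sin(ph+a),z])
    return dict(stand=P(0,0,0),boom=P(0,0,.145),knob=P(.14,q+np.pi,.18),head=P(.25,b,.09),tile=P(.25,t,.043),dish=P(.25,d,.045),bm=P(.17,-1.3,.177),bp=P(.17,1.3,.177))
def res(p):
    k=pts(p); return np.concatenate([proj(c,k[l])-u for l,c,u in obs])
s=least_squares(res,[.565,-.115,1.57,-.7,.7,.2,.2],loss='soft_l1',f_scale=2)
print(dict(zip('x y ph tile dish boom tiller'.split(),s.x.round(4).tolist())))
for o,r in zip(obs,res(s.x).reshape(-1,2)): print(o[0],r.round(1))
print(pts(s.x)['knob'],arm.sense()['time_s'])
json.dump(s.x.tolist(),open('geo.json','w'))
for n in ['top']:
    c=cap(n)
    for l,z in [('flask_a',0),('flask_b',0),('beaker',0)]:
        print(l,[(round(d['confidence'],2),atz(c,d['location'],z).round(3).tolist()) for d in arm.spot_point(l,n)[:3]])
E
python3 fit.py
```

```text
{'x': 0.5673, 'y': -0.1219, 'ph': 1.5386, 'tile': -0.6836, 'dish': 0.6446, 'boom': 0.2802, 'tiller': -0.2679}
stand [-1.6 -1.9]
boom [-1.3  2. ]
knob [-0.9 31.2]
head [ 1.6 -1. ]
tile [ 0.2 -0.9]
dish [-1.2 -1. ]
bm [0.2 0.5]
bp [-0.3 -0.3]
stand [ 0.4 -1.8]
boom [-1.  -0.6]
knob [-48.4 -32.7]
head [0.4 1.3]
tile [2.5 0.4]
dish [ 1.9 -1.2]
bm [-0.4 -0.3]
bp [1.6 0.4]
[ 0.52591011 -0.25569208  0.18      ] 1.4
flask_a [(0.9, [0.546, 0.394, 0.0]), (0.29, [0.505, 0.141, 0.0])]
flask_b [(0.9, [0.546, 0.394, 0.0]), (0.29, [0.505, 0.141, 0.0])]
beaker [(0.58, [0.377, -0.325, 0.0])]
```

Request:
servo_tool(
  increments="1 0 0 -4 0 0 0.12; 1 -2 -1.5 -7 0 0 0.24; 1 -5 -3.7 -9.5 0 0 0.36; 1 -8.2 -6.1 -12 0 0 0.48; 1 -11.4 -8.5 -12 0 0 0.6; 1 -14.6 -10.9 -12 0 0 0.72; 1 -17.8 -13.3 -12 0 0 0.84; 1 -21 -15.7 -12 0 0 0.96",
)

```text
time_s: 2.27
tool_pos: [0.3464, 0.243, 0.3202]
eef_rot: [2.028, 2.398, 0.002]
contact_force: [0.3, 0.1, 0.5]
width: 0.0855
grip_force: 0.0
```

Request:
servo_tool(
  increments="1 -3.9 1.3 0 0 0 0.08; 1 -7.8 2.6 0 0 0 0.17; 1 -11.7 3.9 0 0 0 0.17; 1 -15.6 5.1 0 0 0 0.17; 1 -19.5 6.4 0 0 0 0.17; 1 -23.4 7.7 0 0 0 0.17; 1 -27.3 9 0 0 0 0.17; 1 -31.2 10.3 0 0 0 0.17",
)

```text
time_s: 2.93
tool_pos: [0.5014, -0.0472, 0.32]
eef_rot: [2.219, 2.223, 0.001]
contact_force: [1.8, 0.8, 0.6]
width: 0.0858
grip_force: 0.0
```

```bash
cat > boom.py <<'E'
from h import *
import json,sys
g=json.load(open('geo.json'))
def look(cams=('top',),labels=('head',)):
    for n in cams:
        c=cap(n); t=arm.sense()['time_s']-.05
        for l in labels:
            z={'head':.09,'knob':.18}[l]; d=arm.spot_point(l,n)
            for e in d[:1]:
                p=atz(c,e['location'],z); v=p[:2]-g[:2]
                a=np.arctan2(v[1],v[0])-g[2]
                if l=='knob': a=(a+2*np.pi)%(2*np.pi)-np.pi
                print(f"t={t:.2f} {n} {l} conf={e['confidence']:.2f} p={p.round(4)} r={np.hypot(*v):.3f} ang={a:.3f}")
if __name__=='__main__':
    look(*[a.split(',') for a in sys.argv[1:3]]); s=arm.sense(); print(s['time_s'],s['tool_pos'].round(4) if hasattr(s['tool_pos'],'round') else s['tool_pos'])
E
python3 boom.py top,side head,knob
```

```text
t=2.93 top knob conf=0.74 p=[ 0.6102 -0.259   0.18  ] r=0.144 ang=0.336
t=3.08 side head conf=0.86 p=[0.5161 0.1154 0.09  ] r=0.243 ang=0.245
t=3.08 side knob conf=0.55 p=[0.4916 0.4086 0.18  ] r=0.536 ang=-2.968
3.2333 [ 0.5006 -0.0444  0.3199]
```

Request:
servo_tool(
  increments="1 -3.5 1.9 0 0 0 0; 1 -7 3.8 0 0 0 0; 1 -10.5 5.6 0 0 0 0; 1 -14 7.5 0 0 0 0; 1 -17.5 9.3 2 0 0 0; 1 -20.8 11.05 4 0 0 0; 1 -20.8 11.05 6 0 0 0",
)

```text
time_s: 3.82
tool_pos: [0.6135, -0.2567, 0.2577]
eef_rot: [2.22, 2.22, -0.001]
contact_force: [0.8, -0.8, -1.0]
width: 0.0852
grip_force: 0.0
```

Run:
```python
from h import *
c=cap('wrist'); cv2.imwrite('pics/w1.png',c['frame'][:,:,::-1])
for d in arm.spot_point('knob','wrist')[:2]: print(d,atz(c,d['location'],.18),atz(c,d['location'],.205))
s=arm.sense();print(s['tool_pos'],s['time_s'])
print(proj(c,np.array([.61,-.254,.18])))
c=cap('side'); cv2.imwrite('pics/s1.png',c['frame'][60:260,180:380,::-1].repeat(3,0).repeat(3,1))
```

```text
{'location': [274.1, 208.2], 'confidence': 0.62} [ 0.60738972 -0.26038308  0.18      ] [ 0.60790873 -0.25196482  0.205     ]
[ 0.61064328 -0.25180753  0.25484891] 3.9167
[277.13369038 201.06817196]
```

View pics/w1.png

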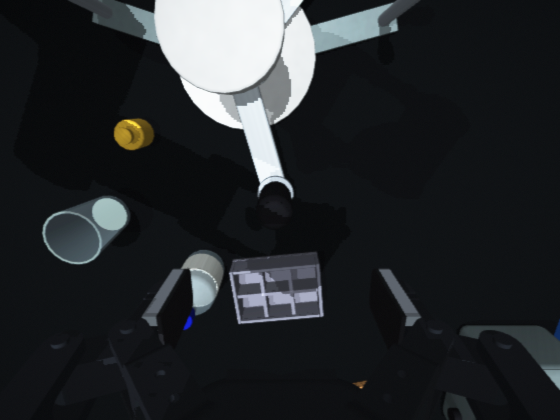

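The wrist view shows the knob at (275,205) with its base ring at (275,188), centred between the fingers and with free space around it. I'll descend and grip.

Request:
servo_tool(
  increments="1 -0.15 -0.3 3 0 0 0; 1 -0.15 -0.3 6 0 0 0; 1 -0.15 -0.3 8.5 0 0 0; 1 -0.15 -0.3 9.8 0 0 0; 1 -0.15 -0.3 9.8 0 0 0; 0 -0.15 -0.3 9.8 0 0 0; 0 -0.15 -0.3 9.8 0 0 0; 0 -0.15 -0.3 9.8 0 0 0",
)

```text
time_s: 4.63
tool_pos: [0.61, -0.2542, 0.1648]
eef_rot: [2.215, 2.222, 0.002]
contact_force: [-0.7, -0.1, -0.4]
width: 0.0518
grip_force: 0.0
```

Request:
servo_tool(
  increments="0 0 0 0 0 0 0; 0 0 0 0 0 0 0; 0 0 0 0 0 0 0; 0 0 0 0 0 0 0",
)

```text
time_s: 4.97
tool_pos: [0.6093, -0.2544, 0.1637]
eef_rot: [2.218, 2.222, 0.002]
contact_force: [-2.3, 1.2, 6.7]
width: 0.0257
grip_force: 58.7
```

```bash
python3 boom.py top,side head
python3 - <<'E'
from h import *
s=arm.sense(); print({k:np.round(s[k],4) for k in ('contact_force','moment','width','grip_force')})
E
```

```text
t=4.97 top head conf=0.80 p=[0.5002 0.1288 0.09  ] r=0.260 ang=0.294
t=5.07 side head conf=0.67 p=[0.5063 0.1151 0.09  ] r=0.245 ang=0.284
5.1667 [ 0.6093 -0.2544  0.1637]
{'contact_force': array([-1.7188,  1.2595,  6.2303]), 'moment': array([0.2154, 0.2774, 0.0112]), 'width': np.float64(0.0252), 'grip_force': np.float64(58.6402)}
```

Run:
```python
from h import *
c=cap('side'); f=c['frame']
cv2.imwrite('pics/s2.png',cv2.resize(f[90:270,190:350,::-1],None,fx=3.3,fy=3.3,interpolation=cv2.INTER_CUBIC))
s=arm.sense(); print(s['q'],s['time_s'], proj(c,np.array([.6085,-.2557,.205])))
```

```text
[-5.11733667e-01  6.19830463e-01  1.16554894e+00  4.18454044e-04
  1.35386054e+00 -5.13775524e-01] 5.2167 [280.93502655 126.00268445]
```

View pics/s2.png

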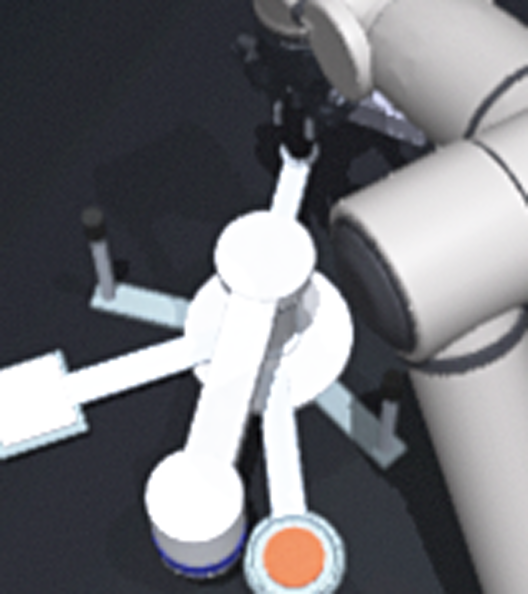

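```bash
cat > fit2.py <<'E'
from h import *
from scipy.optimize import least_squares
import json
C={n:cap(n) for n in ('top','side')}
o=[('stand','top',(310.5,202)),('boom','top',(310.5,194.1)),('head','top',(216.9,221.1)),('tile','top',(243.3,143.6)),('dish','top',(239,249.7)),
('stand','side',(273.1,195.6)),('boom','side',(272.2,176.2)),('head','side',(247.7,249.8)),('tile','side',(197.7,208)),('dish','side',(280.1,259.5)),
('bm','top',(297,127.5)),('bp','top',(294.5,256)),('bm','side',(219.5,156)),('bp','side',(308.5,205))]
for n in C:
    for l in ('tile','dish','head'):
        d=arm.spot_point(l,n)
        if d and d[0]['confidence']>.6: o.append((l,n,d[0]['location']))
def pts(p):
    x,y,ph,t,d,q=p
    P=lambda r,a,z: np.array([x+r*np.cos(ph+a),y+r*np.sin(ph+a),z])
    return dict(stand=P(0,0,0),boom=P(0,0,.145),knob=P(.14,q+np.pi,.18),head=P(.25,q,.09),tile=P(.25,t,.043),dish=P(.25,d,.045),bm=P(.17,-1.3,.177),bp=P(.17,1.3,.177))
def res(p):
    k=pts(p); return np.concatenate([proj(C[n],k[l])-u for l,n,u in o]+[(k['knob'][:2]-[.6093,-.2548])/.0015])
s=least_squares(res,[.57,-.12,1.54,-.7,.65,.3],loss='soft_l1',f_scale=1.5)
print(dict(zip('x y ph tile dish q'.split(),s.x.round(4).tolist())))
for a,r in zip(o+[('knobw','')],res(s.x).reshape(-1,2)): print(a[0],a[1],r.round(1),end='; ')
json.dump(s.x.tolist(),open('geo.json','w'))
g=s.x; k=lambda q: g[:2]+.14*np.array([np.cos(g[2]+np.pi+q),np.sin(g[2]+np.pi+q)])
print('\n',arm.sense()['time_s'])
for q in np.arange(.3,-.81,-.1): 
    d=(k(q)-k(g[5]))*100; print(round(q,2),'tx %.2f ty %.2f'%(d[1],d[0]))
E
python3 fit2.py
```

```text
{'x': 0.5696, 'y': -0.1202, 'ph': 1.5418, 'tile': -0.6949, 'dish': 0.6564, 'q': 0.2754}
stand top [-1.3 -0. ]; boom top [ 1.8 -1.5]; head top [ 4.3 -1.9]; tile top [ 0.3 -0.9]; dish top [-1.6  2.4]; stand side [-1.8 -2.4]; boom side [-1.6 -2.6]; head side [1.2 2.4]; tile side [0.8 2.4]; dish side [-0.3 -0.5]; bm top [-0.7 -0.3]; bp top [-0.8 -1.2]; bm side [-1.4  0. ]; bp side [0.7 0.4]; tile top [ 0.1 -1.5]; tile side [2.9 0.3]; dish side [-0.1  0.1]; head side [1.8 3.7]; knobw  [-3.7 -0.8]; 
 5.6167
0.3 tx 0.09 ty 0.33
0.2 tx -0.22 ty -1.03
0.1 tx -0.39 ty -2.42
-0.0 tx -0.42 ty -3.82
-0.1 tx -0.31 ty -5.22
-0.2 tx -0.06 ty -6.59
-0.3 tx 0.33 ty -7.94
-0.4 tx 0.85 ty -9.24
-0.5 tx 1.49 ty -10.48
-0.6 tx 2.26 ty -11.65
-0.7 tx 3.14 ty -12.74
-0.8 tx 4.12 ty -13.74
```

Request:
servo_tool(
  increments="0 -0.4 -1.7 0 0 0 0; 0 -0.57 -3.44 0 0 0 0; 0 -0.54 -5.2 0 0 0 0; 0 -0.28 -6.9 0 0 0 0; 0 -0.28 -6.9 0 0 0 0; 0 -0.28 -6.9 0 0 0 0; 0 -0.28 -6.9 0 0 0 0; 0 -0.28 -6.9 0 0 0 0",
)

```text
time_s: 6.28
tool_pos: [0.5409, -0.257, 0.1636]
eef_rot: [2.218, 2.222, 0.003]
contact_force: [-1.6, 4.8, 8.6]
width: 0.0256
grip_force: 59.7
```

```bash
python3 boom.py top,side head; python3 -c "
from h import *
s=arm.sense();print(s['contact_force'],s['width'],s['grip_force'])"
```

```text
t=6.28 top head conf=0.59 p=[0.5192 0.1334 0.09  ] r=0.258 ang=0.225
t=6.38 side head conf=0.62 p=[0.5317 0.1138 0.09  ] r=0.237 ang=0.189
6.4833 [ 0.541  -0.257   0.1636]
[1.05185878 3.69596188 8.65770524] 0.02566023862155928 59.76535007357597
```

Request:
servo_tool(
  increments="0 0 0 0 0 0 0; 0 0 0 0 0 0 0; 0 0 0 0 0 0 0; 0 0 0 0 0 0 0; 0 0 0 0 0 0 0; 0 0 0 0 0 0 0",
)

```text
time_s: 6.98
tool_pos: [0.541, -0.257, 0.1636]
eef_rot: [2.217, 2.222, 0.003]
contact_force: [0.3, 4.7, 8.1]
width: 0.0255
grip_force: 59.8
```

```bash
python3 boom.py top,side head
```

```text
t=6.98 top head conf=0.65 p=[0.5545 0.1304 0.09  ] r=0.251 ang=0.089
t=7.08 side head conf=0.95 p=[0.588  0.1249 0.09  ] r=0.246 ang=-0.046
7.1833 [ 0.541  -0.2569  0.1636]
```

Request:
servo_tool(
  increments="0 0 0 0 0 0 0; 0 0 0 0 0 0 0; 0 0 0 0 0 0 0; 0 0 0 0 0 0 0",
)

```text
time_s: 7.52
tool_pos: [0.541, -0.257, 0.1636]
eef_rot: [2.217, 2.222, 0.003]
contact_force: [-0.7, 4.0, 8.8]
width: 0.0257
grip_force: 59.8
```

```bash
python3 boom.py top,side head
```

```text
t=7.52 top head conf=0.65 p=[0.613  0.1367 0.09  ] r=0.260 ang=-0.139
t=7.62 side head conf=0.75 p=[0.6269 0.1139 0.09  ] r=0.241 ang=-0.211
7.7167 [ 0.541  -0.257   0.1636]
```

```bash
cat > ang.py <<'E'
from h import *
import json,sys
from scipy.optimize import minimize_scalar
g=json.load(open('geo.json'))
def sil(c,a):
    m=np.zeros((420,560),np.uint8); u=np.array([np.cos(g[2]+a),np.sin(g[2]+a)]); w=np.array([-u[1],u[0]]); o=np.array(g[:2])
    th=np.linspace(0,2*np.pi,40)
    hull=lambda P: cv2.fillConvexPoly(m,cv2.convexHull(np.round(np.array([proj(c,p) for p in P])*16).astype(np.int32)),1,cv2.LINE_AA,4)
    hull([np.append(o+.25*u+.042*np.array([np.cos(t),np.sin(t)]),z) for t in th for z in (.09,.2)])
    hull([np.append(o+r*u+s*.0225*w,z) for r in (.05,.25) for s in (-1,1) for z in (.145,.18)])
    return m>0
def angle(n):
    c=cap(n); t=arm.sense()['time_s']-.05
    d=arm.cut_out('boom',n)
    if not d: return t,None,0
    m=d[0]['mask'].copy(); keep=np.ones((420,560),np.uint8); cv2.circle(keep,tuple(int(v) for v in proj(c,[g[0],g[1],.17])),32,0,-1); k=keep>0
    iou=lambda a:(lambda s:(m&s&k).sum()/max(1,((m|s)&k).sum()))(sil(c,a))
    A=np.arange(-1.1,1.1,.01); v=np.array([iou(a) for a in A]); i=v.argmax(); w=v>v[i]-.1
    w&=abs(A-A[i])<.12
    return t,float(np.average(A[w],weights=(v[w]-v[i]+.1)**2+1e-9)),float(v[i])
if __name__=='__main__':
    for n in (sys.argv[1:] or ['top','side']):
        t,a,q=angle(n); print(n,f't={t:.2f} ang={a if a is None else round(a,3)} iou={q:.2f}')
        with open('log.txt','a') as f: f.write(f'{t} {a} {n} {q}\n')
E
python3 ang.py
```

```text
top t=7.72 ang=None iou=0.00
side t=7.82 ang=-0.28 iou=0.90
```

Request:
servo_tool(
  increments="0 0 0 0 0 0 0; 0 0 0 0 0 0 0; 0 0 0 0 0 0 0; 0 0 0 0 0 0 0",
)

```text
time_s: 8.25
tool_pos: [0.5411, -0.257, 0.1636]
eef_rot: [2.217, 2.222, 0.003]
contact_force: [-0.2, 4.2, 9.1]
width: 0.0254
grip_force: 59.8
```

```bash
python3 ang.py
```

```text
top t=8.25 ang=-0.427 iou=0.93
side t=8.35 ang=-0.472 iou=0.92
```

Request:
servo_tool(
  increments="0 0 0 0 0 0 0; 0 0 0 0 0 0 0; 0 0 0 0 0 0 0; 0 0 0 0 0 0 0",
)

```text
time_s: 8.78
tool_pos: [0.5411, -0.257, 0.1636]
eef_rot: [2.217, 2.222, 0.003]
contact_force: [-0.4, 3.3, 9.0]
width: 0.025
grip_force: 59.7
```

```bash
python3 ang.py
```

```text
top t=8.78 ang=-0.578 iou=0.92
side t=8.88 ang=-0.605 iou=0.90
```

Request:
servo_tool(
  increments="0 0 0 0 0 0 0; 0 0 0 0 0 0 0; 0 0.49 -1.75 0 0 0 0; 0 1.2 -3.4 0 0 0 0; 0 2.15 -5 0 0 0 0; 0 3.2 -6.35 0 0 0 0; 0 3.2 -6.35 0 0 0 0; 0 3.2 -6.35 0 0 0 0",
)

```text
time_s: 9.65
tool_pos: [0.4773, -0.2247, 0.1636]
eef_rot: [2.217, 2.222, 0.004]
contact_force: [1.3, 3.9, 7.9]
width: 0.026
grip_force: 59.6
```

```bash
python3 ang.py
```

```text
top t=9.65 ang=-0.667 iou=0.93
side t=9.75 ang=-0.678 iou=0.89
```

Request:
servo_tool(
  increments="0 0 0 0 0 0 0; 0 0 0 0 0 0 0; 0 0 0 0 0 0 0; 0 0 0 0 0 0 0; 0 0 0 0 0 0 0; 0 0 0 0 0 0 0",
)

```text
time_s: 10.35
tool_pos: [0.478, -0.2254, 0.1636]
eef_rot: [2.217, 2.221, 0.004]
contact_force: [1.3, 4.1, 9.3]
width: 0.0255
grip_force: 59.8
```

```bash
python3 ang.py
python3 - <<'E'
from h import *
c=arm.capture('top'); f=c['frame']
cv2.imwrite('pics/t3.png',cv2.resize(f[100:280,180:420,::-1],None,fx=3,fy=3))
E
```

```text
top t=10.35 ang=-0.718 iou=0.92
side t=10.45 ang=-0.728 iou=0.95
```

View pics/t3.png

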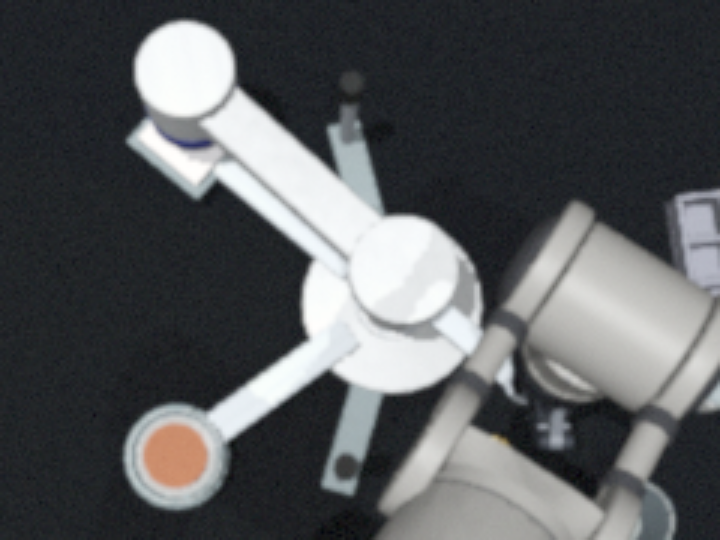

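The head stands at about (185,70) in the crop, just above the tile plate at (185,150); that offset is the parallax of the raised head. The fitted angle is -0.72 against -0.695 for the tile. I'll hold and watch the residual swing.

Request:
servo_tool(
  increments="0 0 0 0 0 0 0; 0 0 0 0 0 0 0; 0 0 0 0 0 0 0; 0 0 0 0 0 0 0; 0 0 0 0 0 0 0; 0 0 0 0 0 0 0; 0 0 0 0 0 0 0; 0 0 0 0 0 0 0",
)

```text
time_s: 11.27
tool_pos: [0.478, -0.2254, 0.1636]
eef_rot: [2.217, 2.221, 0.004]
contact_force: [1.7, 4.1, 8.8]
width: 0.0254
grip_force: 59.8
```

```bash
python3 ang.py
```

```text
top t=11.27 ang=-0.769 iou=0.92
side t=11.37 ang=None iou=0.00
```

Request:
servo_tool(
  increments="0 0 0 0 0 0 0; 0 0 0 0 0 0 0; 0 0 0 0 0 0 0; 0 0 0 0 0 0 0; 0 0 0 0 0 0 0; 0 0 0 0 0 0 0; 0 0 0 0 0 0 0; 0 0 0 0 0 0 0",
)

```text
time_s: 12.13
tool_pos: [0.478, -0.2253, 0.1636]
eef_rot: [2.217, 2.221, 0.004]
contact_force: [2.0, 4.3, 8.7]
width: 0.0255
grip_force: 59.8
```

```bash
python3 ang.py
```

```text
top t=12.13 ang=-0.783 iou=0.90
side t=12.23 ang=-0.786 iou=0.89
```

Request:
servo_tool(
  increments="0 0 0 0 0 0 0; 0 0 0 0 0 0 0; 0 0 0 0 0 0 0; 0 0 0 0 0 0 0; 0 0 0 0 0 0 0; 0 0 0 0 0 0 0; 0 0 0 0 0 0 0; 0 0 0 0 0 0 0",
)

```text
time_s: 13.0
tool_pos: [0.478, -0.2254, 0.1636]
eef_rot: [2.217, 2.221, 0.004]
contact_force: [0.6, 4.0, 8.9]
width: 0.0253
grip_force: 59.8
```

```bash
python3 ang.py
```

```text
top t=13.00 ang=-0.755 iou=0.93
side t=13.10 ang=-0.755 iou=0.92
```

Request:
servo_tool(
  increments="0 0 0 0 0 0 0; 0 0 0 0 0 0 0; 0 0 0 0 0 0 0; 0 0 0 0 0 0 0; 0 0 0 0 0 0 0; 0 0 0 0 0 0 0; 0 0 0 0 0 0 0; 0 0 0 0 0 0 0",
)

```text
time_s: 13.87
tool_pos: [0.478, -0.2253, 0.1636]
eef_rot: [2.217, 2.221, 0.004]
contact_force: [1.0, 3.9, 8.4]
width: 0.0254
grip_force: 59.8
```

```bash
python3 ang.py
```

```text
top t=13.87 ang=-0.701 iou=0.95
side t=13.97 ang=-0.697 iou=0.90
```

```bash
cat > sim.py <<'E'
from h import *
import json
from scipy.optimize import least_squares
# tiller breakpoints (t,q)
TL=[(0,.30),(5.67,.30),(6.0,-.188),(9.2,-.188),(9.53,-.693)]
D=[l.split() for l in open('log.txt')]; D=[(float(a),float(b)) for a,b,*_ in D if b!='None']
def run(p,tend,extra=(),t0=0,dt=.01):
    w,off,lag=p[:3]; B=np.array(TL+list(extra)); z=.0186
    T=np.arange(0,tend,dt); q=np.interp(T-lag,B[:,0],B[:,1])+off
    th=q[0];v=0;out=[]
    dq=np.gradient(q,dt)
    for i in range(len(T)):
        a=-w*w*(th-q[i])-2*z*w*(v-dq[i]); v+=a*dt; th+=v*dt; out.append((th,v))
    return T,np.array(out),q
def fit(extra=()):
    D_=np.array(D)
    f=lambda p:np.append(np.interp(D_[:,0],*(lambda r:(r[0],r[1][:,0]))(run(p,D_[-1,0]+.1,extra)))-D_[:,1],[p[2]*.1-.005])/.01
    s=least_squares(f,[.885,0,.05],diff_step=1e-3,loss='soft_l1'); 
    return s.x,f(s.x)*.01
if __name__=='__main__':
    p,r=fit(); print(p,r.round(3)); print(arm.sense()['time_s'])
    T,o,q=run(p,22)
    for t in np.arange(10,21,.5): i=int(t*100); print(t,o[i].round(3))
E
python3 sim.py
```

```text
[ 0.85225879 -0.01404541  0.00130271] [ 0.01  -0.005  0.007 -0.006 -0.    -0.011 -0.005 -0.005 -0.    -0.001
  0.003  0.007  0.002  0.007 -0.002  0.001 -0.005]
14.0667
10.0 [-0.7   -0.065]
10.5 [-0.732 -0.061]
11.0 [-0.759 -0.046]
11.5 [-0.776 -0.023]
12.0 [-0.781  0.003]
12.5 [-0.773  0.029]
13.0 [-0.753  0.049]
13.5 [-0.725  0.06 ]
14.0 [-0.695  0.06 ]
14.5 [-0.667  0.05 ]
15.0 [-0.646  0.031]
15.5 [-0.637  0.006]
16.0 [-0.641 -0.019]
16.5 [-0.656 -0.04 ]
17.0 [-0.68  -0.054]
17.5 [-0.708 -0.058]
18.0 [-0.736 -0.052]
18.5 [-0.758 -0.036]
19.0 [-0.771 -0.015]
19.5 [-0.772  0.009]
20.0 [-0.762  0.031]
20.5 [-0.742  0.047]
```

Run:
```python
from sim import *
p,_=fit()
for q1 in (-.78,-.80):
  for n in (7,8,9):
    for qf in (-.66,-.68):
      a=14.07; b=a+n/12
      T,o,q=run(p,24,[(a,-.693),(a+1/12,q1),(b,q1),(b+1/12,qf)]); s=o[int((b+.2)*100):]
      print(q1,n,qf,'rest',round(qf+p[1],3),'amp',abs(s[:,0]-qf-p[1]).max().round(3),'vmax',abs(s[:,1]).max().round(3))
# arc offsets relative to q=-.693 using refined pivot
c=np.array([.5706,-.1202]);ph=1.5418+np.pi
k=lambda q:c+.14*np.array([np.cos(ph+q),np.sin(ph+q)])
for q in (-.78,-.80,-.74,-.68,-.66): d=(k(q)-k(-.693))*100; print(q,'tx %.2f ty %.2f'%(d[1],d[0]))
```

```text
-0.78 7 -0.66 rest -0.674 amp 0.012 vmax 0.01
-0.78 7 -0.68 rest -0.694 amp 0.026 vmax 0.022
-0.78 8 -0.66 rest -0.674 amp 0.005 vmax 0.004
-0.78 8 -0.68 rest -0.694 amp 0.024 vmax 0.02
-0.78 9 -0.66 rest -0.674 amp 0.007 vmax 0.006
-0.78 9 -0.68 rest -0.694 amp 0.023 vmax 0.02
-0.8 7 -0.66 rest -0.674 amp 0.002 vmax 0.002
-0.8 7 -0.68 rest -0.694 amp 0.021 vmax 0.018
-0.8 8 -0.66 rest -0.674 amp 0.008 vmax 0.007
-0.8 8 -0.68 rest -0.694 amp 0.021 vmax 0.019
-0.8 9 -0.66 rest -0.674 amp 0.017 vmax 0.015
-0.8 9 -0.68 rest -0.694 amp 0.025 vmax 0.022
-0.78 tx 0.84 ty -0.88
-0.8 tx 1.05 ty -1.07
-0.74 tx 0.45 ty -0.48
-0.68 tx -0.12 ty 0.14
-0.66 tx -0.30 ty 0.35
```

Option: -0.80 for 7 rows, then -0.66 (rest -0.674, nearly dead still). Then dwell 4.7 s.

Request:
servo_tool(
  increments="0 1.05 -1.07 0 0 0 0; 0 1.05 -1.07 0 0 0 0; 0 1.05 -1.07 0 0 0 0; 0 1.05 -1.07 0 0 0 0; 0 1.05 -1.07 0 0 0 0; 0 1.05 -1.07 0 0 0 0; 0 1.05 -1.07 0 0 0 0; 0 -0.3 0.35 0 0 0 0",
)

```text
time_s: 14.73
tool_pos: [0.4796, -0.2269, 0.1636]
eef_rot: [2.217, 2.224, 0.002]
contact_force: [2.7, 5.1, 6.8]
width: 0.0252
grip_force: 59.5
```

Request:
servo_tool(
  increments="0 0 0 0 0 0 0; 0 0 0 0 0 0 0; 0 0 0 0 0 0 0; 0 0 0 0 0 0 0; 0 0 0 0 0 0 0; 0 0 0 0 0 0 0; 0 0 0 0 0 0 0; 0 0 0 0 0 0 0",
)

```text
time_s: 15.4
tool_pos: [0.4823, -0.229, 0.1636]
eef_rot: [2.215, 2.22, 0.004]
contact_force: [4.5, 1.3, 7.3]
width: 0.0257
grip_force: 59.6
```

```bash
python3 ang.py
```

```text
top t=15.40 ang=-0.657 iou=0.92
side t=15.50 ang=-0.66 iou=0.96
```

Request:
servo_tool(
  increments="0 0 0 0 0 0 0; 0 0 0 0 0 0 0; 0 0 0 0 0 0 0; 0 0 0 0 0 0 0; 0 0 0 0 0 0 0; 0 0 0 0 0 0 0; 0 0 0 0 0 0 0; 0 0 0 0 0 0 0",
)

```text
time_s: 16.27
tool_pos: [0.4823, -0.229, 0.1636]
eef_rot: [2.215, 2.22, 0.004]
contact_force: [3.4, 2.1, 6.8]
width: 0.0254
grip_force: 59.6
```

Request:
servo_tool(
  increments="0 0 0 0 0 0 0; 0 0 0 0 0 0 0; 0 0 0 0 0 0 0; 0 0 0 0 0 0 0; 0 0 0 0 0 0 0; 0 0 0 0 0 0 0; 0 0 0 0 0 0 0; 0 0 0 0 0 0 0",
)

```text
time_s: 16.93
tool_pos: [0.4823, -0.229, 0.1636]
eef_rot: [2.215, 2.22, 0.004]
contact_force: [3.8, 1.2, 8.0]
width: 0.0258
grip_force: 59.6
```

```bash
python3 ang.py
```

```text
top t=16.93 ang=-0.648 iou=0.92
side t=17.03 ang=-0.656 iou=0.92
```

Request:
servo_tool(
  increments="0 0 0 0 0 0 0; 0 0 0 0 0 0 0; 0 0 0 0 0 0 0; 0 0 0 0 0 0 0; 0 0 0 0 0 0 0; 0 0 0 0 0 0 0; 0 0 0 0 0 0 0; 0 0 0 0 0 0 0",
)

```text
time_s: 17.8
tool_pos: [0.4823, -0.229, 0.1636]
eef_rot: [2.215, 2.22, 0.004]
contact_force: [3.4, 1.9, 6.6]
width: 0.0255
grip_force: 59.6
```

Request:
servo_tool(
  increments="0 0 0 0 0 0 0; 0 0 0 0 0 0 0; 0 0 0 0 0 0 0; 0 0 0 0 0 0 0; 0 0 0 0 0 0 0; 0 0 0 0 0 0 0; 0 0 0 0 0 0 0; 0 0 0 0 0 0 0",
)

```text
time_s: 18.47
tool_pos: [0.4823, -0.229, 0.1636]
eef_rot: [2.215, 2.22, 0.004]
contact_force: [4.2, 2.5, 7.0]
width: 0.0256
grip_force: 59.6
```

```bash
python3 ang.py
python3 - <<'E'
from sim import *
TL+=[(14.07,-.693),(14.15,-.8),(14.65,-.8),(14.74,-.66)]
p,r=fit(); print(p,r.round(3)); t0=arm.sense()['time_s']; print(t0)
# ramp to dish over N rows, smooth start; cosine-free constant rate
for dur in (7.0,7.5):
    ex=[(t0+.0,-.66),(t0+dur,.6564-p[1])]
    T,o,q=run(p,t0+dur+9,ex); s=o[int((t0+dur)*100):]
    print(dur,'amp',abs(s[:,0]-.6564).max().round(3),'coup',abs(o[int(t0*100):,0]-q[int(t0*100):]).max().round(3))
# arc table, rel. to q=-.66 
c=np.array([.5706,-.1202]);ph=1.5418+np.pi
k=lambda q:c+.14*np.array([np.cos(ph+q),np.sin(ph+q)])
qs=np.linspace(-.66,.6564-p[1],13)
for a,b in zip(qs[:-1],qs[1:]): 
    m=(k((a+b)/2)-k(a))*100; d=(k(b)-k(a))*100; print(round(b,3),'mid tx %.2f ty %.2f'%(m[1],m[0]),'end tx %.2f ty %.2f'%(d[1],d[0]))
E
```

```text
top t=18.47 ang=-0.65 iou=0.95
side t=18.57 ang=-0.657 iou=0.91
[ 0.85013995 -0.00793397 -0.02200218] [ 0.009 -0.004  0.007 -0.004  0.003 -0.007 -0.002 -0.002  0.002  0.001
  0.007  0.011  0.008  0.013  0.007  0.01  -0.006 -0.003 -0.018 -0.011
 -0.021 -0.015 -0.007]
18.6667
7.0 amp 0.069 coup 0.217
7.5 amp 0.029 coup 0.202
-0.55 mid tx -0.47 ty 0.61 end tx -0.91 ty 1.24
-0.439 mid tx -0.40 ty 0.66 end tx -0.77 ty 1.34
-0.329 mid tx -0.33 ty 0.70 end tx -0.62 ty 1.41
-0.219 mid tx -0.25 ty 0.73 end tx -0.46 ty 1.47
-0.108 mid tx -0.17 ty 0.75 end tx -0.30 ty 1.52
0.002 mid tx -0.08 ty 0.77 end tx -0.13 ty 1.54
0.113 mid tx 0.00 ty 0.77 end tx 0.04 ty 1.54
0.223 mid tx 0.09 ty 0.77 end tx 0.21 ty 1.53
0.333 mid tx 0.17 ty 0.75 end tx 0.38 ty 1.50
0.444 mid tx 0.25 ty 0.73 end tx 0.54 ty 1.45
0.554 mid tx 0.33 ty 0.70 end tx 0.70 ty 1.38
0.664 mid tx 0.41 ty 0.66 end tx 0.85 ty 1.29
```

Request:
servo_tool(
  increments="0 0 0 0 0 0 0; 0 0 0 0 0 0 0; 0 0 0 0 0 0 0; 0 0 0 0 0 0 0; 0 0 0 0 0 0 0; 0 0 0 0 0 0 0; 0 0 0 0 0 0 0; 0 0 0 0 0 0 0",
)

```text
time_s: 19.33
tool_pos: [0.4823, -0.229, 0.1636]
eef_rot: [2.215, 2.22, 0.004]
contact_force: [3.9, 2.3, 7.1]
width: 0.0255
grip_force: 59.6
```

Request:
servo_tool(
  increments="0 -0.12 0.17 0 0 0 0; 0 -0.25 0.34 0 0 0 0; 0 -0.37 0.51 0 0 0 0; 0 -0.49 0.68 0 0 0 0; 0 -0.62 0.85 0 0 0 0; 0 -0.74 1.01 0 0 0 0; 0 -0.86 1.18 0 0 0 0; 0 -0.98 1.35 0 0 0 0",
)

```text
time_s: 20.0
tool_pos: [0.4949, -0.2381, 0.1636]
eef_rot: [2.217, 2.222, 0.003]
contact_force: [1.1, 5.1, 9.6]
width: 0.0258
grip_force: 59.9
```

Request:
servo_tool(
  increments="0 -0.10 0.18 0 0 0 0; 0 -0.20 0.37 0 0 0 0; 0 -0.31 0.55 0 0 0 0; 0 -0.41 0.73 0 0 0 0; 0 -0.51 0.91 0 0 0 0; 0 -0.61 1.10 0 0 0 0; 0 -0.72 1.28 0 0 0 0; 0 -0.82 1.46 0 0 0 0",
)

```text
time_s: 20.67
tool_pos: [0.5093, -0.2461, 0.1636]
eef_rot: [2.217, 2.222, 0.003]
contact_force: [0.4, 4.8, 8.5]
width: 0.0255
grip_force: 59.9
```

Request:
servo_tool(
  increments="0 -0.08 0.19 0 0 0 0; 0 -0.16 0.39 0 0 0 0; 0 -0.24 0.58 0 0 0 0; 0 -0.32 0.77 0 0 0 0; 0 -0.40 0.97 0 0 0 0; 0 -0.48 1.16 0 0 0 0; 0 -0.56 1.35 0 0 0 0; 0 -0.64 1.55 0 0 0 0",
)

```text
time_s: 21.33
tool_pos: [0.5247, -0.2524, 0.1636]
eef_rot: [2.217, 2.222, 0.003]
contact_force: [-0.6, 4.8, 9.1]
width: 0.0253
grip_force: 59.9
```

Request:
servo_tool(
  increments="0 -0.06 0.20 0 0 0 0; 0 -0.11 0.40 0 0 0 0; 0 -0.17 0.60 0 0 0 0; 0 -0.22 0.81 0 0 0 0; 0 -0.28 1.01 0 0 0 0; 0 -0.33 1.21 0 0 0 0; 0 -0.39 1.41 0 0 0 0; 0 -0.45 1.61 0 0 0 0",
)

```text
time_s: 22.0
tool_pos: [0.5407, -0.2569, 0.1636]
eef_rot: [2.218, 2.222, 0.003]
contact_force: [-0.8, 4.5, 9.3]
width: 0.0253
grip_force: 59.9
```

Request:
servo_tool(
  increments="0 -0.03 0.21 0 0 0 0; 0 -0.06 0.41 0 0 0 0; 0 -0.09 0.62 0 0 0 0; 0 -0.13 0.83 0 0 0 0; 0 -0.16 1.03 0 0 0 0; 0 -0.19 1.24 0 0 0 0; 0 -0.22 1.45 0 0 0 0; 0 -0.25 1.65 0 0 0 0",
)

```text
time_s: 22.67
tool_pos: [0.5571, -0.2595, 0.1636]
eef_rot: [2.218, 2.222, 0.002]
contact_force: [-1.0, 4.3, 9.2]
width: 0.0257
grip_force: 59.9
```

Request:
servo_tool(
  increments="0 -0.01 0.21 0 0 0 0; 0 -0.01 0.42 0 0 0 0; 0 -0.02 0.63 0 0 0 0; 0 -0.03 0.84 0 0 0 0; 0 -0.03 1.05 0 0 0 0; 0 -0.04 1.25 0 0 0 0; 0 -0.05 1.46 0 0 0 0; 0 -0.05 1.67 0 0 0 0",
)

```text
time_s: 23.33
tool_pos: [0.5737, -0.26, 0.1636]
eef_rot: [2.218, 2.223, 0.002]
contact_force: [-1.0, 3.3, 8.8]
width: 0.0256
grip_force: 59.9
```

Request:
servo_tool(
  increments="0 0.02 0.21 0 0 0 0; 0 0.04 0.42 0 0 0 0; 0 0.06 0.63 0 0 0 0; 0 0.07 0.83 0 0 0 0; 0 0.09 1.04 0 0 0 0; 0 0.11 1.25 0 0 0 0; 0 0.13 1.46 0 0 0 0; 0 0.15 1.67 0 0 0 0",
)

```text
time_s: 24.0
tool_pos: [0.5903, -0.2586, 0.1636]
eef_rot: [2.218, 2.222, 0.001]
contact_force: [-2.6, 2.9, 8.6]
width: 0.0255
grip_force: 59.8
```

Request:
servo_tool(
  increments="0 0.04 0.20 0 0 0 0; 0 0.09 0.41 0 0 0 0; 0 0.13 0.61 0 0 0 0; 0 0.17 0.82 0 0 0 0; 0 0.22 1.02 0 0 0 0; 0 0.26 1.23 0 0 0 0; 0 0.30 1.43 0 0 0 0; 0 0.35 1.64 0 0 0 0",
)

```text
time_s: 24.67
tool_pos: [0.6066, -0.2552, 0.1636]
eef_rot: [2.218, 2.222, 0.001]
contact_force: [-2.4, 2.1, 8.1]
width: 0.0252
grip_force: 59.8
```

Request:
servo_tool(
  increments="0 0.07 0.20 0 0 0 0; 0 0.13 0.40 0 0 0 0; 0 0.20 0.59 0 0 0 0; 0 0.27 0.79 0 0 0 0; 0 0.34 0.99 0 0 0 0; 0 0.40 1.19 0 0 0 0; 0 0.47 1.39 0 0 0 0; 0 0.54 1.58 0 0 0 0",
)

```text
time_s: 25.33
tool_pos: [0.6224, -0.25, 0.1636]
eef_rot: [2.218, 2.222, 0.001]
contact_force: [-2.4, 1.3, 7.8]
width: 0.0257
grip_force: 59.8
```

Request:
servo_tool(
  increments="0 0.09 0.19 0 0 0 0; 0 0.18 0.38 0 0 0 0; 0 0.27 0.57 0 0 0 0; 0 0.36 0.75 0 0 0 0; 0 0.45 0.94 0 0 0 0; 0 0.54 1.13 0 0 0 0; 0 0.63 1.32 0 0 0 0; 0 0.72 1.51 0 0 0 0",
)

```text
time_s: 26.0
tool_pos: [0.6374, -0.2429, 0.1636]
eef_rot: [2.218, 2.222, 0.001]
contact_force: [-2.9, 1.5, 8.3]
width: 0.0255
grip_force: 59.8
```

Request:
servo_tool(
  increments="0 0.11 0.18 0 0 0 0; 0 0.22 0.35 0 0 0 0; 0 0.34 0.53 0 0 0 0; 0 0.45 0.71 0 0 0 0; 0 0.56 0.88 0 0 0 0; 0 0.67 1.06 0 0 0 0; 0 0.79 1.24 0 0 0 0; 0 0.90 1.41 0 0 0 0",
)

```text
time_s: 26.67
tool_pos: [0.6515, -0.234, 0.1636]
eef_rot: [2.218, 2.221, 0.0]
contact_force: [-3.0, 0.7, 7.5]
width: 0.0251
grip_force: 59.7
```

```bash
python3 ang.py
```

```text
top t=26.67 ang=0.675 iou=0.35
side t=26.77 ang=0.651 iou=0.94
```

Request:
servo_tool(
  increments="0 0 0 0 0 0 0; 0 0 0 0 0 0 0; 0 0 0 0 0 0 0; 0 0 0 0 0 0 0; 0 0 0 0 0 0 0; 0 0 0 0 0 0 0; 0 0 0 0 0 0 0; 0 0 0 0 0 0 0",
)

```text
time_s: 27.53
tool_pos: [0.6518, -0.2338, 0.1637]
eef_rot: [2.217, 2.221, 0.002]
contact_force: [-1.6, 0.4, 6.8]
width: 0.0255
grip_force: 59.7
```

```bash
python3 ang.py
```

```text
top t=27.53 ang=0.681 iou=0.35
side t=27.63 ang=0.658 iou=0.93
```

Request:
servo_tool(
  increments="0 0 0 0 0 0 0; 0 0 0 0 0 0 0; 0 0 0 0 0 0 0; 0 0 0 0 0 0 0; 0 0 0 0 0 0 0; 0 0 0 0 0 0 0; 0 0 0 0 0 0 0; 0 0 0 0 0 0 0",
)

```text
time_s: 28.4
tool_pos: [0.6518, -0.2338, 0.1637]
eef_rot: [2.217, 2.221, 0.002]
contact_force: [-0.5, 0.7, 7.3]
width: 0.0253
grip_force: 59.7
```

Request:
servo_tool(
  increments="0 0 0 0 0 0 0; 0 0 0 0 0 0 0; 0 0 0 0 0 0 0; 0 0 0 0 0 0 0; 0 0 0 0 0 0 0; 0 0 0 0 0 0 0; 0 0 0 0 0 0 0; 0 0 0 0 0 0 0",
)

```text
time_s: 29.07
tool_pos: [0.6518, -0.2338, 0.1636]
eef_rot: [2.217, 2.221, 0.002]
contact_force: [-0.7, 0.2, 6.6]
width: 0.0256
grip_force: 59.7
```

```bash
python3 ang.py side
python3 - <<'E'
from h import *
c=arm.capture('side'); f=c['frame']
cv2.imwrite('pics/s4.png',cv2.resize(f[80:300,150:400,::-1],None,fx=2.6,fy=2.6))
E
```

```text
side t=29.07 ang=0.646 iou=0.90
```

Request:
servo_tool(
  increments="0 0 0 0 0 0 0; 0 0 0 0 0 0 0; 0 0 0 0 0 0 0; 0 0 0 0 0 0 0; 0 0 0 0 0 0 0; 0 0 0 0 0 0 0; 0 0 0 0 0 0 0; 0 0 0 0 0 0 0",
)

```text
time_s: 29.88
tool_pos: [0.6518, -0.2338, 0.1636]
eef_rot: [2.217, 2.221, 0.002]
contact_force: [-0.5, 0.5, 7.2]
width: 0.0254
grip_force: 59.7
```

Request:
servo_tool(
  increments="0 0 0 0 0 0 0; 0 0 0 0 0 0 0; 0 0 0 0 0 0 0; 0 0 0 0 0 0 0; 0 0 0 0 0 0 0; 0 0 0 0 0 0 0; 0 0 0 0 0 0 0; 0 0 0 0 0 0 0",
)

```text
time_s: 30.55
tool_pos: [0.6518, -0.2338, 0.1637]
eef_rot: [2.217, 2.221, 0.002]
contact_force: [-0.2, -0.4, 7.0]
width: 0.0255
grip_force: 59.7
```

Request:
servo_tool(
  increments="0 0 0 0 0 0 0; 0 0 0 0 0 0 0; 0 0 0 0 0 0 0; 0 0 0 0 0 0 0; 0 0 0 0 0 0 0; 0 0 0 0 0 0 0; 0 0 0 0 0 0 0; 0 0 0 0 0 0 0",
)

```text
time_s: 31.22
tool_pos: [0.6518, -0.2338, 0.1637]
eef_rot: [2.217, 2.221, 0.002]
contact_force: [-0.6, 1.6, 6.9]
width: 0.0252
grip_force: 59.7
```

```bash
python3 ang.py side
```

```text
side t=31.22 ang=0.619 iou=0.89
```

View pics/s4.png

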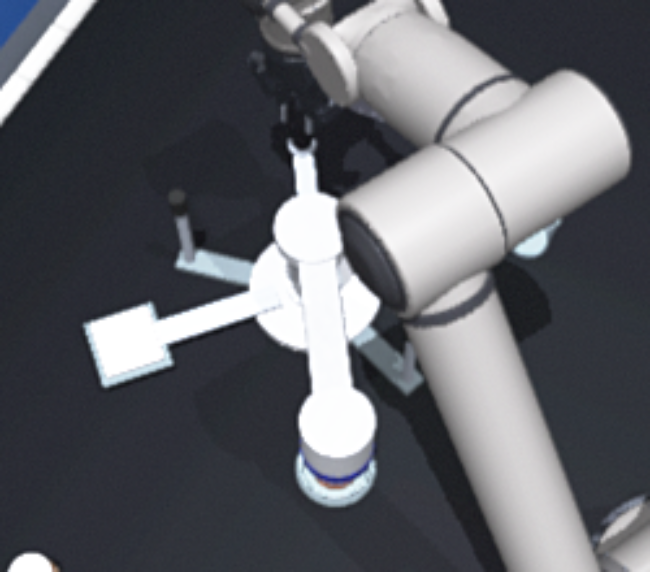

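The head stands centred over the dish in the crop (head 337,440, dish rim 337,475), at about 0.62–0.66 rad for more than 4.5 s. I'll release and lift straight up.

Request:
servo_tool(
  increments="1 0 0 0 0 0 0; 1 0 0 0 0 0 0; 1 0 0 0 0 0 0; 1 0 0 0 0 0 0; 1 0 0 0 0 0 0; 1 0 0 0 0 0 0; 1 0 0 0 0 0 0; 1 0 0 0 0 0 0",
)

```text
time_s: 31.98
tool_pos: [0.6508, -0.2334, 0.1617]
eef_rot: [-2.219, -2.224, -0.0]
contact_force: [-0.4, 0.1, -0.3]
width: 0.0854
grip_force: 0.0
```

```bash
python3 ang.py side; python3 boom.py wrist knob
```

```text
side t=31.98 ang=0.623 iou=0.94
t=32.08 wrist knob conf=0.88 p=[ 0.6515 -0.2384  0.18  ] r=0.144 ang=0.635
32.1833 [ 0.6508 -0.2333  0.1618]
```

Request:
servo_tool(
  increments="1 0 0 -2 0 0 0; 1 0 0 -5 0 0 0; 1 0 0 -8 0 0 0; 1 0 0 -11 0 0 0; 1 0 0 -13 0 0 0; 1 0 0 -14 0 0 0; 1 0 0 -14 0 0 0; 1 0 0 -14 0 0 0",
)

```text
time_s: 32.85
tool_pos: [0.6509, -0.2334, 0.3018]
eef_rot: [2.219, 2.223, 0.0]
contact_force: [0.0, -0.3, -0.4]
width: 0.0854
grip_force: 0.0
```

```bash
python3 ang.py side
```

```text
side t=32.85 ang=0.632 iou=0.94
```

Request:
servo_tool(
  increments="1 0 0 0 0 0 0; 1 0 0 0 0 0 0; 1 0 0 0 0 0 0; 1 0 0 0 0 0 0; 1 0 0 0 0 0 0; 1 0 0 0 0 0 0; 1 0 0 0 0 0 0; 1 0 0 0 0 0 0",
)

```text
time_s: 33.62
tool_pos: [0.6508, -0.2334, 0.3018]
eef_rot: [2.219, 2.224, 0.0]
contact_force: [-0.0, -1.0, -0.2]
width: 0.0852
grip_force: 0.0
```

```bash
python3 ang.py side
```

```text
side t=33.62 ang=0.646 iou=0.91
```

Request:
servo_tool(
  increments="1 0 0 0 0 0 0; 1 0 0 0 0 0 0; 1 0 0 0 0 0 0; 1 0 0 0 0 0 0; 1 0 0 0 0 0 0; 1 0 0 0 0 0 0; 1 0 0 0 0 0 0; 1 0 0 0 0 0 0",
)

```text
time_s: 34.38
tool_pos: [0.6508, -0.2334, 0.3018]
eef_rot: [-2.219, -2.224, -0.0]
contact_force: [0.5, 0.0, 0.5]
width: 0.0854
grip_force: 0.0
```

```bash
python3 ang.py side; python3 -c "
from h import *
c=cap('side'); print(arm.sense()['time_s'],arm.sense()['contact_force'],[(d['confidence'],d['location']) for d in arm.spot_point('tile','side')[:1]+arm.spot_point('dish','side')[:1]])"
```

```text
side t=34.38 ang=0.657 iou=0.93
34.5333 [ 0.10465402 -0.62823751 -0.14630844] [(0.56, [199.0, 209.9]), (0.77, [277.2, 258.5])]
```

The head is swinging by only about 0.02 rad around the dish centre, and slower than 0.03 rad/s. The hand is clear of the knob, so I'm handing in.

```bash
python3 -c "
from station import arm
print(arm.hand_in())"
```

```text
the job is handed in; nothing more can be done
None
```

I handed the job in at about 34.5 s, but the station gave no verdict. By camera, the head stayed still over the tile for over 4 s and then over the dish for over 4 s. The knob is released, and the boom is at rest within about 0.02 rad of the dish centre.

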